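# Show the leaf-print stone sample to the inspection camera

### The arm

A 6-joint arm with a two-finger parallel gripper is mounted at the origin on the work surface. World frame = base frame: x ahead of the robot, y to its left, z up, the work surface at z = 0. Lengths are in m, angles in rad, forces in N, time in s.
With the tool pointing down it reaches from about 0.25 to 0.725 m from the base axis. Payload 4 kg.
Tool frame: the origin (TCP) lies midway between the tips of the shut fingers; the grasp point (between the pads) lies 19 mm behind it (bot.grip_point_offset is the distance from the TCP to the grasp point, in m); z points along the fingers, y is the line along which they close (so a half turn about z gives the same grasp; the last joint's range is limited). The gripper opens to 85 mm and grips with 20 to 120 N. Pads are 22 mm wide; open, the fingers measure 114 mm over their backs; the gripper's body (76 mm by 85 mm) begins 54 mm behind the grasp point. The pads swing forward as they close: fully open they stand 13 mm farther back than shut.
Start: joints at [-1.144, 0.241, 0.005, 1.335, 0, 1.571], TCP at [0.207, -0.455, 0.231] pointing down, gripper open.
Joint ranges: [-2.72, 2.72], [-1.05, 1.87], [-1.09, 1.28], [-1.99, 2.15], [-1.42, 1.44], [-3.14, 3.14]. Speed limits (rad/s): [2.79, 2.79, 3.14, 3.14, 3.14, 3.14].

### API

Orientations are given as a unit quaternion [x, y, z, w].
In Python, from workcell import bot gives the robot as it stands.
- The arm moves only by the tool step_arm, never from a script. Its argument "targets" is text: rows parted by semicolons, each of 7 numbers parted by spaces: the opening, from -1 (shut) to 1 (fully open), so that 0 is half open, then the shift along the world's x, y, z normalised to -1 to 1, where 1 is 0.5 m, then the turn, a rotation vector about the world's x, y, z normalised to -1 to 1, where 1 is pi/4 rad. In form: gripper x y z wx wy wz; .... A call has 1 to 10 rows; each row is the pose to reach, as a shift and turn from the pose commanded when the call began; what a row does not reach only later rows make up. A row lasts 1/12 s, in which the tool goes at most 41.7 mm and 7.16 degrees, less where a joint would pass 70% of its speed; a pose out of reach is approached as far as the arm can. A call with a number of a shift or a turn outside -1 to 1 is refused whole. A call with a gripper value outside its range is refused whole. The fingers move at their own pace and stop on an object; the grip force is fixed at half the most. Time passes only in rows, so rows that repeat a pose let the fingers close. It gives the time, the measured TCP pose, the force, the opening and the grip force at its end, in the units of the state.
- bot.get_obs(): the state, without advancing time (a new reading comes with each control period).
- bot.camera(name): name is "side" or "top"; returns the picture (420x560x3 uint8, red, green, blue); there is no depth.
- bot.camera_info(name): a dict with "vertical_fov" (degrees; the focal length in pixels is half the picture's height over the tangent of half this angle, whatever the lens; pixels are square), "cx", "cy" (the principal point, pixels), "D" ([k1, k2, p1, p2, k3] as OpenCV has them; the pictures are not rectified), "pose" (4x4, takes a point from camera to world coordinates). Camera axes: x right, y up, looking along -z (the intrinsics and any distortion apply to the point x, -y, -z); pixel columns grow to the right and rows downward; lengths in m; the calibration is good to about 2 mm. A picture is of the moment at which its call begins. camera_info takes no time and is no camera call.
- bot.job_done(): hands the job in; it is judged then, once.
The state is a dict: "clock": time; "joint_pos": joint angles; "joint_vel": joint speeds; "tau": joint torques, N m; "eef_pos": TCP position; "tool_rot": TCP orientation; "ft_force": force on the tool from outside, world axes, zero at the start; "ft_torque": the same for the moment, N m; "grip_width": finger opening in m; "grasp_force": force on a finger pad.
Only numpy, scipy, OpenCV 4.12 (cv2) and the standard library are available. Lean on these libraries where they do the work, as an engineer would, in place of code of your own. Each camera call takes 0.05 s, during which the arm holds its last target. There are 200 camera calls.

### The job

Draw the sandstone-coloured sample slab with the leaf print up out of the drying rack, gripping it by its plain upper part so that the print stays uncovered, and hold it up to the camera on the little tripod: 20 cm in front of the lens, the leaf print centred in the view, right way up and its face square to the lens, which looks somewhat downwards. The job finishes with you still holding the slab there in the air, quite still, for the picture. Leave the other two slabs standing in their slots and the pot and wire brush where they are, and do not touch the camera or its tripod.

Things in the scene. Friction and masses are not known exactly. Their poses are not given: they have to be found in the camera images.
- sandstone_slab: The slab to show: sandy yellow, rigid, 16 mm thick (its x), 90 mm wide (y), 120 mm tall (z), 0.1 to 0.23 kg. Origin at the centre of its underside, z up. Its +x face is the finished face with a dark brown leaf print from 8 to 66 mm above the underside; the upper 54 mm are plain. It stands upright in one of the rack's three slots.
- leaf_print (a point): Centre of the leaf print, on the slab's +x face, 40 mm above the slab's underside and 8 mm in front of its mid-plane. Same axes as the slab.
- grey_slab: Grey slab of the same size with a fan-shaped shell print, standing in another slot. To be left alone.
- red_slab: Brick-red slab of the same size with combed upright lines, standing in another slot. To be left alone.
- rack: Fixed wooden rack: board 250 (its x) by 130 by 12 mm, origin under its centre. Slots at x = -70, 0, +70 mm; in each a slab stands on the board between four 8 mm dowels that end 45 mm above the bench, with 1 mm play: lift it straight up 35 mm or more before turning it. Finished faces point to the rack's +x. Slab tops are 132 mm above the bench, 54 mm gap between slabs.
- camera_lens (a point): Centre of the front glass of the inspection camera (black body 118 mm wide, 66 mm high; round black lens barrel 62 mm across, 60 mm long). x points out of the lens along the line of sight, pitched downwards by 0.22 to 0.48 rad; y is level; z is the camera's up. It does not move during the job.
- tripod: Fixed table tripod under the camera, origin on the bench below its column; three black legs spread to 113 mm from the column; the camera on it reaches about 0.38 m above the bench. Its x is the level direction in which the camera looks. Not to be touched.
- nursery_pot: Empty black plastic plant pot, 94 mm across the rim, 85 mm tall, standing loose on the bench, origin under its centre. To be left alone.
- wire_brush: Wire brush with a wooden handle, 250 mm long (its x, handle to -x), 30 mm wide, 40 mm tall, lying bristles down on the bench, origin on the bench under its middle. To be left alone.
Mind the look-alikes: they are no part of the job. What is shaped like the sandstone_slab but purple is not meant.

How it is judged:
On the way:
1. the sandstone slab is held in the fingers, clear above the rack's dowels (height (world z) of sandstone_slab above 0.06 m and contact force between the fingers and sandstone_slab above 1 N), for 0.1 s.
At the end, for the whole second after the job is handed in: Sandstone slab held still by the fingers on its plain upper part (83 mm up or more), print 175-225 mm before the lens, within 22 mm of its axis, facing it within 0.17 rad, upright, edge level within 0.15 rad; other slabs moved under 20 mm and upright, pot and brush under 30 mm (x of leaf_print in the frame of camera_lens between 0.175 and 0.225 m and y of leaf_print in the frame of camera_lens between -0.022 and 0.022 m and z of leaf_print in the frame of camera_lens between -0.022 and 0.022 m and angle between the x axis of sandstone_slab and the x axis of camera_lens, either way round below 0.17 rad and x of camera_lens in the frame of sandstone_slab above 0.1 m and angle between sandstone_slab's own z axis and vertical below 0.75 rad and angle between sandstone_slab's own y axis and vertical between 1.42 and 1.72 rad and z of the grasp point in the frame of sandstone_slab above 0.083 m and height (world z) of sandstone_slab above 0.09 m and contact force between the fingers and sandstone_slab above 1 N and contact force between each of rack, grey_slab, red_slab and sandstone_slab below 0.1 N and linear speed of sandstone_slab below 0.02 m/s and angular speed of sandstone_slab below 0.15 rad/s and distance of each of grey_slab, red_slab from where it was at the start of the episode below 0.02 m and angle between each of grey_slab, red_slab's own z axis and vertical below 0.15 rad and distance of each of nursery_pot, wire_brush from where it was at the start of the episode below 0.03 m); the arm keeps its last pose, push and grip.
It fails at once if the camera or its tripod is touched (contact force between any of the arm, the fingers, sandstone_slab and tripod above 0.5 N).
It fails at once if another slab is pulled out or knocked over (distance of any of grey_slab, red_slab from where it was at the start of the episode above 0.03 m or angle between any of grey_slab, red_slab's own z axis and vertical above 0.3 rad).
It fails at once if the pot or the brush is shifted (distance of any of nursery_pot, wire_brush from where it was at the start of the episode above 0.04 m).
It also fails if it takes over 32 s, if anything falls off the work surface, if the arm or the gripper's body presses on something with over 40 N, if the wrist force passes 120 N, or if a joint passes its speed limit or range.

## Working session

There is one attempt and no reset: what is moved stays moved. The work goes in short steps, Python scripts to look and compute and a tool call to move; the robot and the scene stay as the last step left them, time stands still between calls to the robot, and variables do not carry over. Pictures are saved under pics/ and viewed, at most 10 in all, crops included, and the job is handed in when it is done.

Besides the shell and the picture viewer there is one more tool, called after "Emit:" as name(argument=value, ...), one argument or row to a line, values as JSON. step_arm: Moves the arm, as the interface text tells. Scaled input: -1 to 1 covers 0.5 m each way for a shift and pi/4 rad each way for a turn. Its arguments: {"type":"object","properties":{"targets":{"type":"string"}},"required":["targets"]}

```bash
mkdir -p pics; ls; python3 - <<'E'
from workcell import bot
import cv2,numpy as np
for n in("side","top"):
    im=bot.camera(n); cv2.imwrite(f"pics/{n}0.png",im[:,:,::-1]); i=bot.camera_info(n)
    print(n,i["vertical_fov"],i["cx"],i["cy"],i["D"],np.round(i["pose"],4).tolist())
o=bot.get_obs(); print({k:np.round(v,3).tolist() for k,v in o.items()}, bot.grip_point_offset)
E
```

```text
pics
side 55.03836693455269 279.3538412800437 214.0549704861846 [-0.06611535  0.          0.          0.          0.        ] [[-0.9913, 0.1045, -0.08, 0.4669], [-0.1311, -0.7268, 0.6742, 0.4308], [0.0123, 0.6788, 0.7342, 0.8047], [0.0, 0.0, 0.0, 1.0]]
top 52.377550181422166 272.6313815415672 201.95488462182806 [-0.11037054  0.          0.          0.          0.        ] [[-0.0168, 0.9993, -0.0333, 0.4936], [-0.9999, -0.0169, -0.0028, -0.1472], [-0.0034, 0.0332, 0.9994, 1.1135], [0.0, 0.0, 0.0, 1.0]]
{'clock': 0.1, 'joint_pos': [-1.144, 0.241, 0.004, 1.335, 0.0, 1.571], 'joint_vel': [0.0, -0.004, 0.002, -0.002, 0.0, 0.002], 'tau': [-0.0, -37.314, 25.301, 0.011, 0.0, -0.0], 'eef_pos': [0.207, -0.455, 0.231], 'tool_rot': [0.977, 0.212, -0.0, -0.001], 'ft_force': [0.102, 0.333, -0.072], 'ft_torque': [-0.018, -0.029, -0.016], 'grasp_force': 0.0, 'grip_width': 0.086} 0.0187
```

View pics/side0.png

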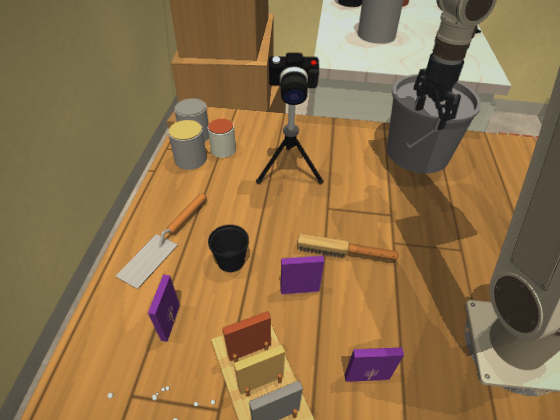

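View pics/top0.png

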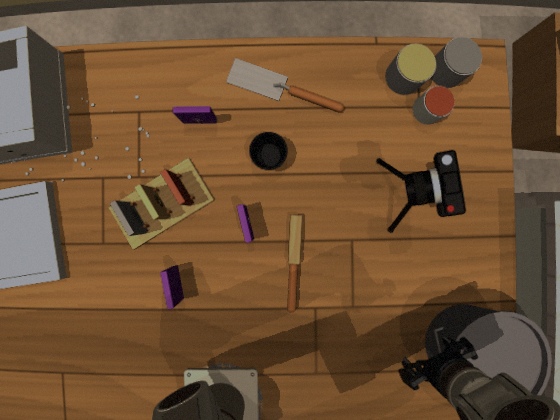

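Side view: three slabs stand in the rack, brick-red (247,334), sandy yellow (260,365) and grey (276,402). The camera and tripod are at (293,85). Purple look-alikes are at (302,275), (165,308) and (374,365). The yellow middle slab fits the sandstone. I'll enlarge the rack and camera to confirm it and see which way its face points.

```bash
python3 - <<'E'
import cv2,numpy as np
s=cv2.imread("pics/side0.png");t=cv2.imread("pics/top0.png")
c=lambda im,x,y,w,h,W,H:cv2.resize(im[y:y+h,x:x+w],(W,H),interpolation=cv2.INTER_CUBIC)
a=np.vstack([np.hstack([c(s,200,300,130,100,390,300),c(t,100,145,130,100,390,300)]),np.hstack([c(s,240,35,130,100,390,300),c(t,360,135,130,100,390,300)])])
cv2.imwrite("pics/crop1.png",a)
E
```

```text
(no output)
```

View pics/crop1.png

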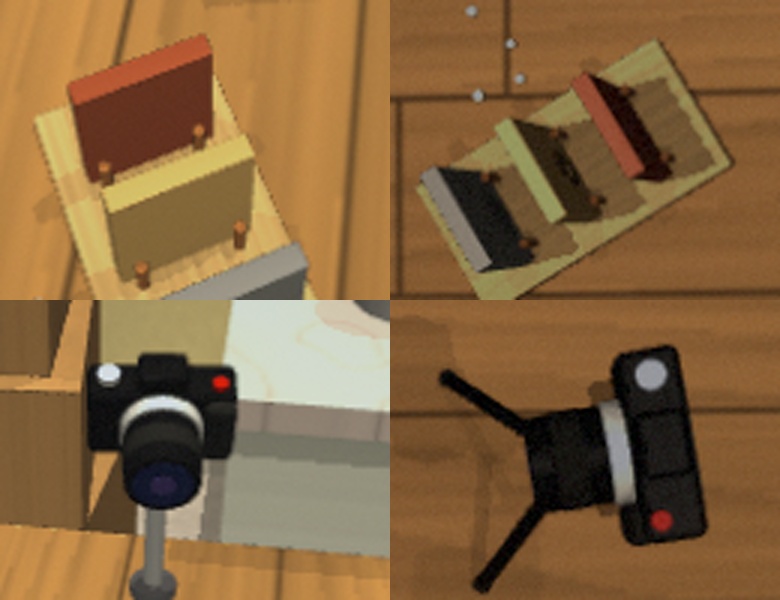

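The crop confirms it. The middle slab in the rack is sandy yellow, and the top view shows its dark leaf print on the face pointing to image right, towards the camera. The camera's lens glass is at side px (294,97), and its barrel points left in the top view. Next I fit the rack and camera poses.

```bash
cat > h.py <<'E'
import numpy as np,cv2
from scipy.optimize import least_squares
from scipy.spatial.transform import Rotation as R
from workcell import bot
I={n:bot.camera_info(n) for n in("side","top")}
def proj(n,P):
    i=I[n];T=np.linalg.inv(i["pose"]);p=np.atleast_2d(P)@T[:3,:3].T+T[:3,3];p=p*[1,-1,-1]
    f=210/np.tan(np.radians(i["vertical_fov"]/2))
    K=np.array([[f,0,i["cx"]],[0,f,i["cy"]],[0,0,1]])
    return cv2.projectPoints(p,np.zeros(3),np.zeros(3),K,np.array(i["D"],float))[0][:,0]
def camR(yaw,p):
    x=np.array([np.cos(yaw)*np.cos(p),np.sin(yaw)*np.cos(p),-np.sin(p)]);y=np.array([-np.sin(yaw),np.cos(yaw),0])
    return np.c_[x,y,np.cross(x,y)]
E
cat > fit.py <<'E'
from h import *
s=lambda u,v:(200+u/3,300+v/3); t=lambda u,v:(100+(u-390)/3,145+v/3)
cs=lambda u,v:(240+u/3,35+(v-300)/3); ct=lambda u,v:(360+(u-390)/3,135+(v-300)/3)
# rack/slab: local pts
S=[(-.008,.045,.132),(-.008,-.045,.132),(.008,-.045,.132),(.008,.045,.132)]
# rack +x ~ heading -1.03 -> rack +y heading 0.54 (mostly +x world= image up in top)
obs=[("top",(-.008,.045,.132),t(497,123)),("top",(.008,.045,.132),t(514,118)),("top",(.008,-.045,.132),t(568,215)),("top",(-.008,-.045,.132),t(550,222)),
 ("side",(-.008,.045,.132),s(110,210)),("side",(-.008,-.045,.132),s(254,157)),("side",(.008,-.045,.132),s(248,138)),
 ("top",(.125,.065,.012),t(655,40)),("top",(.125,-.065,.012),t(733,160)),("top",(-.125,.065,.012),t(418,187))]
def W(q,P): c,s_=np.cos(q[2]),np.sin(q[2]);P=np.array(P);return np.array([q[0]+c*P[0]-s_*P[1],q[1]+s_*P[0]+c*P[1],P[2]])
def res(q): return np.concatenate([proj(n,W(q,P))[0]-o for n,P,o in obs])
r=least_squares(res,[.49,.15,-1.03],loss="soft_l1");print("rack",r.x.round(4));print(res(r.x).reshape(-1,2).round(1).tolist())
# camera q: xyz,yaw,pitch,t,dz
ob=[("side",lambda q:(0,0,0),cs(161,485)),("top",lambda q:(0,0,.031),ct(535,472)),
("top",lambda q:(-.06,.059,q[6]+.033),ct(628,543)),("top",lambda q:(-.06,-.059,q[6]+.033),ct(613,354)),
("top",lambda q:(-.06-q[5],.059,q[6]+.033),ct(707,533)),("top",lambda q:(-.06-q[5],-.059,q[6]+.033),ct(678,345)),
("side",lambda q:(-.06-q[5],.059,q[6]+.033),cs(236,364)),("side",lambda q:(-.06-q[5],-.059,q[6]+.033),cs(88,365)),
("side",lambda q:(-.06,.059,q[6]-.033),cs(232,458)),("side",lambda q:(-.06,-.059,q[6]-.033),cs(89,450))]
# +y of lens frame: looking +y world => y = -x world
def rc(q):
    M=camR(q[3],q[4]);return np.concatenate([proj(n,M@np.array(f(q))+q[:3])[0]-o for n,f,o in ob]+[[q[6]/.002]])
for p0 in(.25,.45):
    r2=least_squares(rc,[.5,-.5,.3,1.6,p0,.04,0],loss="soft_l1");print("cam",r2.x.round(4),r2.cost);print(rc(r2.x)[:-1].reshape(-1,2).round(1).tolist())
q=r2.x;M=camR(q[3],q[4])
# overlay
s0=cv2.imread("pics/side0.png");t0=cv2.imread("pics/top0.png");out=[]
a=np.linspace(0,2*np.pi,60)
for n,im,x,y in(("side",s0,240,35),("top",t0,360,135)):
    c=cv2.resize(im[y:y+100,x:x+130],(520,400),interpolation=cv2.INTER_CUBIC)
    def L(P,col): cv2.polylines(c,[((proj(n,np.array(P)@M.T+q[:3])-[x-.5,y-.5])*4).astype(int)],True,col,1)
    for d in(0,-.06):L(np.c_[0*a+d,.031*np.cos(a),.031*np.sin(a)],(0,255,0))
    for d in(-.06,-.06-q[5]):L([(d,j*.059,k*.033+q[6]) for j,k in((1,1),(1,-1),(-1,-1),(-1,1))],(0,255,255))
    out.append(cv2.resize(c,(400,308)))
cv2.imwrite("pics/ov.png",np.hstack(out))
E
python3 fit.py
```

```text
rack [ 0.5308  0.1484 -1.0452]
[[-1.5, 1.4], [-1.4, -0.5], [-0.1, 0.3], [0.1, 1.5], [-0.6, -0.3], [0.5, -1.7], [-1.1, -3.4], [0.3, -0.8], [-0.4, 1.9], [-1.5, -0.3]]
cam [ 5.3780e-01 -4.0350e-01  3.0280e-01  1.6972e+00  3.3830e-01  3.6600e-02
 -5.0000e-04] 11.687631881264043
[[-0.2, 0.5], [-1.8, -1.8], [5.5, 1.7], [0.5, 0.5], [0.1, 2.3], [-0.4, -0.0], [-0.0, 0.1], [-0.5, -1.1], [-0.8, -0.4], [-0.7, 1.5]]
cam [ 5.3780e-01 -4.0350e-01  3.0280e-01  1.6972e+00  3.3830e-01  3.6600e-02
 -5.0000e-04] 11.687631881042492
[[-0.2, 0.5], [-1.8, -1.8], [5.5, 1.7], [0.5, 0.5], [0.1, 2.3], [-0.4, -0.0], [-0.0, 0.1], [-0.5, -1.1], [-0.8, -0.4], [-0.7, 1.5]]
```

View pics/ov.png

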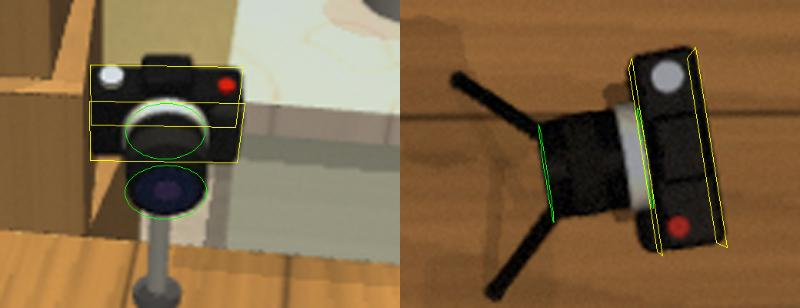

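The overlay matches the lens, barrel and the body's back edge. The one outlier is the body's grip bump, so I'll drop that point and refit while computing the moves. First I make a safe approach move.

```bash
sed -i '/ct(628,543)/s/("top",lambda q:(-.06,.059,q\[6\]+.033),ct(628,543)),//' fit.py; python3 fit.py | grep -v '\[\['; cat > goal.py <<'E'
from h import *
import sys
lens=np.array(eval(sys.argv[1]));yaw,p=eval(sys.argv[2])
C=camR(yaw,p);xs,zs=-C[:,0],C[:,2];leaf=lens+.2*C[:,0]
org=leaf-.008*xs-.04*zs;g=float(sys.argv[3]);gp=org+g*zs
Rt=np.c_[np.cross(xs,-zs),xs,-zs]
tcp=gp-zs*bot.grip_point_offset
o=bot.get_obs();R0=R.from_quat(o["tool_rot"])
rv=(R.from_matrix(Rt)*R0.inv()).as_rotvec()
print("leaf",leaf.round(3),"org",org.round(3),"tcp",tcp.round(4),"quat",R.from_matrix(Rt).as_quat().round(3))
print("now",np.round(o["eef_pos"],4),"d/0.5",((tcp-o["eef_pos"])/.5).round(4),"rv/(pi/4)",(rv/(np.pi/4)).round(4))
E

```

```text
rack [ 0.5308  0.1484 -1.0452]
cam [ 5.3670e-01 -4.0530e-01  3.0280e-01  1.7117e+00  3.2820e-01  3.5000e-02
 -1.0000e-04] 5.245277886390218
cam [ 5.3670e-01 -4.0530e-01  3.0280e-01  1.7117e+00  3.2820e-01  3.5000e-02
 -1.0000e-04] 5.245277886199206
```

Emit:
step_arm(
  targets="0.3 0.03 0.05 0.12 0 0 0.03; 0.3 0.08 0.12 0.14 0 0 0.08; 0.3 0.12 0.19 0.14 0 0 0.12; 0.3 0.16 0.26 0.14 0 0 0.12; 0.3 0.20 0.33 0.14 0 0 0.12; 0.3 0.24 0.40 0.14 0 0 0.12; 0.3 0.28 0.47 0.14 0 0 0.12; 0.3 0.32 0.54 0.14 0 0 0.12; 0.3 0.36 0.60 0.14 0 0 0.12; 0.3 0.36 0.60 0.14 0 0 0.12",
)

```text
clock: 0.93
eef_pos: [0.3892, -0.1501, 0.301]
tool_rot: [0.965, 0.262, 0.001, -0.001]
ft_force: [0.4, 0.3, 0.7]
grip_width: 0.0553
grasp_force: 0.0
```

Emit:
step_arm(
  targets="0.3 0.03 0.07 0 0 0 0; 0.3 0.07 0.14 0 0 0 0; 0.3 0.10 0.21 0 0 0 0; 0.3 0.14 0.28 0 0 0 0; 0.3 0.17 0.35 0 0 0 0; 0.3 0.20 0.42 0 0 0 0; 0.3 0.24 0.49 -0.03 0 0 0; 0.3 0.26 0.55 -0.06 0 0 0; 0.3 0.288 0.606 -0.10 0 0 0; 0.3 0.288 0.606 -0.10 0 0 0",
)

```text
clock: 1.77
eef_pos: [0.5307, 0.1517, 0.2456]
tool_rot: [0.966, 0.26, -0.003, -0.001]
ft_force: [-0.7, -0.9, -0.5]
grip_width: 0.0557
grasp_force: 0.0
```

```bash
python3 - <<'E'
from h import *
o=bot.get_obs();print(o["clock"],np.round(o["eef_pos"],4),np.round(o["tool_rot"],4),np.round(o["joint_pos"],2))
c=[]
for n,(x,y) in(("side",(190,240)),("top",(90,120))):
    im=bot.camera(n)[:,:,::-1];c.append(cv2.resize(im[y:y+180,x:x+130],(390,540),interpolation=cv2.INTER_CUBIC))
cv2.imwrite("pics/pre.png",np.hstack(c))
E
```

```text
1.7667 [0.5307 0.1517 0.2456] [ 9.656e-01  2.601e-01 -3.500e-03 -8.000e-04] [0.28 0.35 0.19 1.42 0.   2.89]
```

View pics/pre.png

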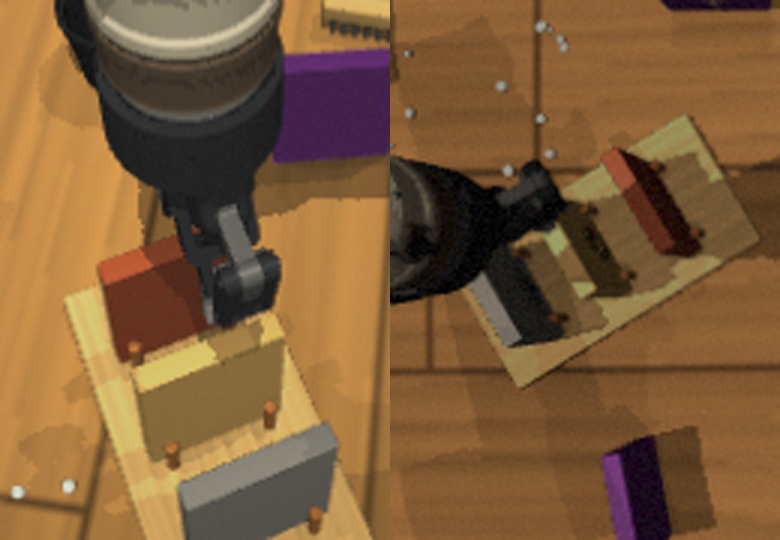

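Pre-grasp view: the fingers straddle above the yellow slab, between the red and grey ones. Descending now.

Emit:
step_arm(
  targets="0.3 0 0 -0.06 0 0 0; 0.3 0 0 -0.12 0 0 0; 0.3 0 0 -0.17 0 0 0; 0.3 0 0 -0.22 0 0 0; 0.3 0 0 -0.26 0 0 0; 0.3 0 0 -0.29 0 0 0; 0.3 0 0 -0.31 0 0 0; 0.3 0 0 -0.31 0 0 0; 0.3 0 0 -0.31 0 0 0",
)

```text
clock: 2.62
eef_pos: [0.5312, 0.1469, 0.097]
tool_rot: [0.966, 0.257, 0.0, 0.0]
ft_force: [-0.3, 0.3, 0.6]
grip_width: 0.0551
grasp_force: 0.0
```

```bash
python3 - <<'E'
from h import *
o=bot.get_obs();print(o["clock"],np.round(o["eef_pos"],4),np.round(o["tool_rot"],4),np.round(o["ft_force"],2))
R0=R.from_quat(o["tool_rot"]).as_matrix();y=R0[:,1]
d=np.array([.5308,.1484])-o["eef_pos"][:2];print("rack centre along y,x tool",d@y[:2],d@R0[:2,0],"heading",np.arctan2(y[1],y[0]))
c=[]
for n,(x,y) in(("side",(190,240)),("top",(90,120))):
    im=bot.camera(n)[:,:,::-1];c.append(cv2.resize(im[y:y+180,x:x+130],(390,540),interpolation=cv2.INTER_CUBIC))
cv2.imwrite("pics/down.png",np.hstack(c))
E
```

```text
2.6167 [0.5312 0.1469 0.097 ] [9.664e-01 2.569e-01 2.000e-04 1.000e-04] [-0.33  0.27  0.64]
rack centre along y,x tool -0.0014632562452773095 0.0003967325636884843 heading -1.0511153339864407
```

View pics/down.png

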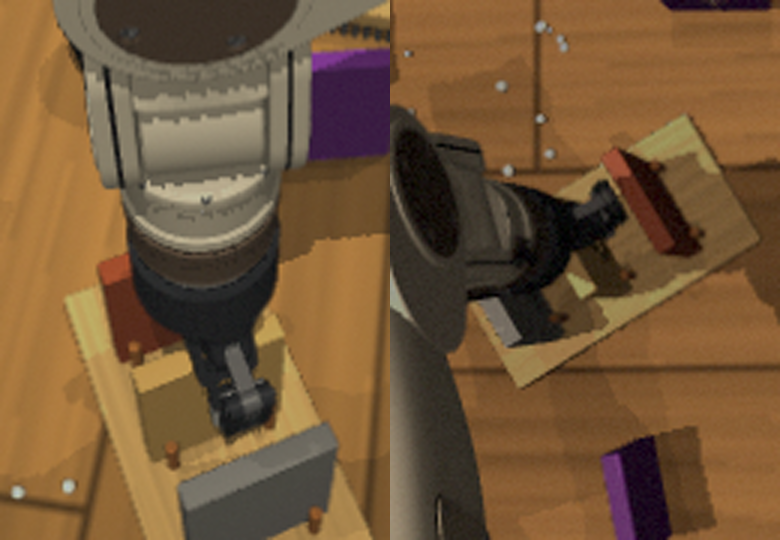

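The fingers are either side of the yellow slab, centred on its width. Now closing.

Emit:
step_arm(
  targets="-0.2 0 0 -0.004 0 0 0; -0.4 0 0 -0.004 0 0 0; -0.7 0 0 -0.004 0 0 0; -1 0 0 -0.004 0 0 0; -1 0 0 -0.004 0 0 0; -1 0 0 -0.004 0 0 0; -1 0 0 -0.004 0 0 0; -1 0 0 -0.004 0 0 0",
)

```text
clock: 3.38
eef_pos: [0.5312, 0.1483, 0.0949]
tool_rot: [0.966, 0.258, 0.0, -0.0]
ft_force: [-0.8, 1.0, 4.8]
grip_width: 0.0151
grasp_force: 59.0
```

Gripped: 15 mm opening and 59 N. Lifting straight up.

Emit:
step_arm(
  targets="-1 0 0 0.02 0 0 0; -1 0 0 0.05 0 0 0; -1 0 0 0.09 0 0 0; -1 0 0 0.13 0 0 0; -1 0 0 0.18 0 0 0; -1 0 0 0.23 0 0 0; -1 0 0 0.29 0 0 0; -1 0 0 0.34 0 0 0; -1 0 0 0.38 0 0 0; -1 0 0 0.38 0 0 0",
)

```text
clock: 4.22
eef_pos: [0.5329, 0.148, 0.2893]
tool_rot: [0.966, 0.257, 0.004, 0.0]
ft_force: [1.0, -0.5, -1.0]
grip_width: 0.0151
grasp_force: 58.5
```

```bash
python3 goal.py "[.5367,-.4053,.3028]" "1.7117,.3282" 0.102; python3 - <<'E'
from h import *
o=bot.get_obs();print(np.round(o["joint_pos"],2),o["grip_width"],o["grasp_force"])
E
```

```text
leaf [ 0.51  -0.218  0.238] org [ 0.511 -0.223  0.198] tcp [ 0.5071 -0.1965  0.2767] quat [0.984 0.069 0.011 0.163]
now [0.5329 0.148  0.2893] d/0.5 [-0.0517 -0.6891 -0.0252] rv/(pi/4) [-0.3975 -0.1259 -0.481 ]
[ 0.27  0.33  0.27  1.51 -0.    2.89] 0.015050810410097528 58.452213406562805
```

Emit:
step_arm(
  targets="-1 0 -0.02 0.03 0 0 0; -1 0 -0.06 0.03 -0.02 -0.01 -0.03; -1 -0.01 -0.12 0.03 -0.06 -0.02 -0.07; -1 -0.015 -0.19 0.02 -0.1 -0.03 -0.12; -1 -0.02 -0.26 0.02 -0.15 -0.05 -0.18; -1 -0.03 -0.33 0.01 -0.2 -0.06 -0.24; -1 -0.03 -0.40 0 -0.25 -0.08 -0.3; -1 -0.04 -0.46 0 -0.29 -0.09 -0.35; -1 -0.04 -0.51 -0.01 -0.32 -0.1 -0.39; -1 -0.04 -0.53 -0.01 -0.34 -0.11 -0.41",
)

```text
clock: 5.05
eef_pos: [0.5092, -0.1198, 0.2771]
tool_rot: [0.986, 0.095, 0.005, 0.14]
ft_force: [-0.8, 0.4, -1.9]
grip_width: 0.0158
grasp_force: 58.5
```

```bash
python3 goal.py "[.5367,-.4053,.3028]" "1.7117,.3282" 0.102
```

```text
leaf [ 0.51  -0.218  0.238] org [ 0.511 -0.223  0.198] tcp [ 0.5071 -0.1965  0.2767] quat [0.984 0.069 0.011 0.163]
now [ 0.5092 -0.1198  0.2771] d/0.5 [-0.0043 -0.1535 -0.0008] rv/(pi/4) [-0.0568 -0.0309 -0.0629]
```

Emit:
step_arm(
  targets="-1 0 -0.03 0 -0.01 0 -0.01; -1 0 -0.06 0 -0.02 -0.01 -0.02; -1 0 -0.09 0 -0.03 -0.02 -0.04; -1 0 -0.12 0 -0.05 -0.025 -0.055; -1 0 -0.14 0 -0.057 -0.03 -0.063; -1 0 -0.155 0 -0.057 -0.03 -0.063; -1 0 -0.155 0 -0.057 -0.03 -0.063; -1 0 -0.155 0 -0.057 -0.03 -0.063; -1 0 -0.155 0 -0.057 -0.03 -0.063; -1 0 -0.155 0 -0.057 -0.03 -0.063",
)

```text
clock: 5.88
eef_pos: [0.5111, -0.1942, 0.2794]
tool_rot: [0.984, 0.072, 0.013, 0.162]
ft_force: [-0.3, -0.3, -1.1]
grip_width: 0.0153
grasp_force: 58.5
```

```bash
python3 goal.py "[.5367,-.4053,.3028]" "1.7117,.3282" 0.102;  python3 - <<'E'
from h import *
o=bot.get_obs();print(o["clock"],np.round(o["joint_pos"],2),o["grip_width"])
T=R.from_quat(o["tool_rot"]).as_matrix();z=-T[:,2];x=T[:,1];y=np.cross(z,x)
org=np.array(o["eef_pos"])+z*(bot.grip_point_offset-.102)
c=[]
for n,(cx,cy) in(("side",(210,40)),("top",(300,90))):
    im=np.ascontiguousarray(bot.camera(n)[:,:,::-1]);cv2.imwrite(f"pics/{n}5.png",im)
    c1=cv2.resize(im[cy:cy+200,cx:cx+130],(390,600),interpolation=cv2.INTER_CUBIC)
    for d in(-.008,.008):
        P=[org+d*x+j*.045*y+k*z for j,k in((1,0),(1,.12),(-1,.12),(-1,0))]
        cv2.polylines(c1,[((proj(n,P)-[cx-.5,cy-.5])*3).astype(int)],True,(0,255,0) if d>0 else (255,255,0),1)
    c.append(c1)
cv2.imwrite("pics/fin.png",np.hstack(c))
E
```

```text
leaf [ 0.51  -0.218  0.238] org [ 0.511 -0.223  0.198] tcp [ 0.5071 -0.1965  0.2767] quat [0.984 0.069 0.011 0.163]
now [ 0.5111 -0.1942  0.2794] d/0.5 [-0.0081 -0.0047 -0.0052] rv/(pi/4) [-0.002   0.0036 -0.0067]
5.8833 [-0.19  0.22  0.06  1.29 -0.31  2.78] 0.015273350854430833
```

View pics/fin.png

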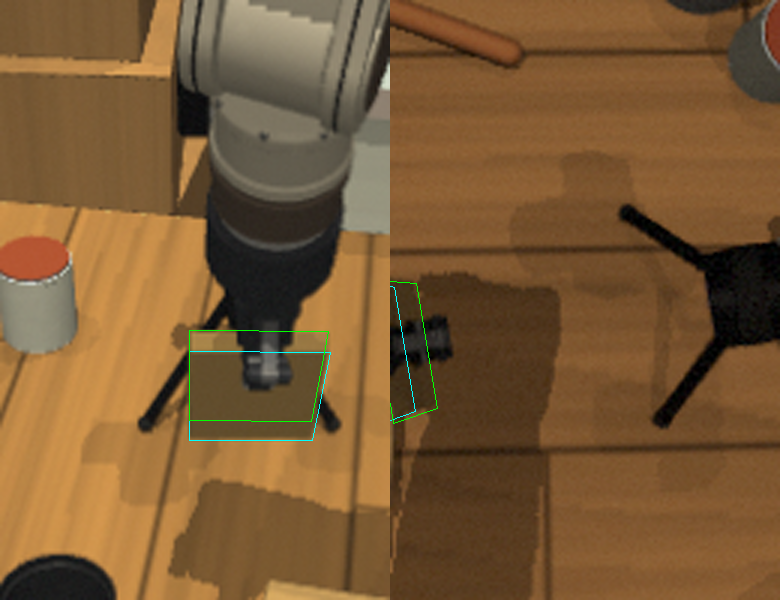

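The side view shows the slab level and matching its predicted outline. The top crop is cut off, so I'll look once more with a better one.

```bash
python3 - <<'E'
from h import *
t=cv2.imread("pics/top5.png");s=cv2.imread("pics/side5.png")
cv2.imwrite("pics/fin2.png",np.hstack([cv2.resize(cv2.convertScaleAbs(t[110:250,300:470],alpha=1.5),(680,560),interpolation=cv2.INTER_CUBIC)]))
E
```

```text
(no output)
```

View pics/fin2.png

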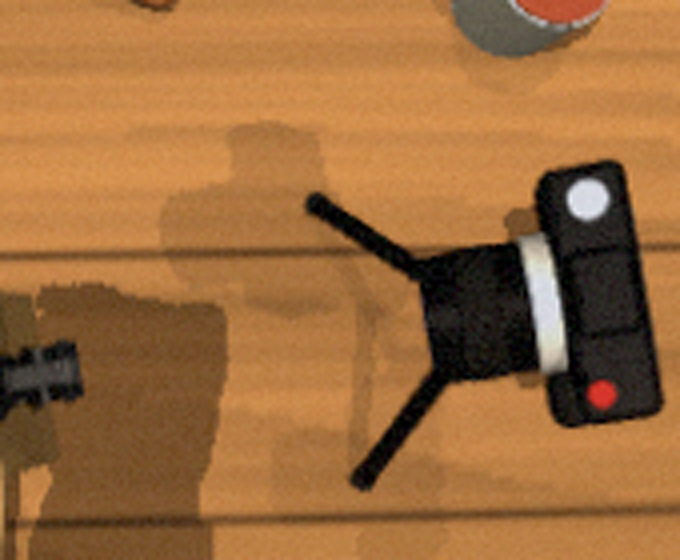

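The slab outline in the top view agrees with the prediction to about 1 px, and the slab faces the lens. I'll make a small final correction and settle.

Emit:
step_arm(
  targets="-1 -0.004 -0.002 -0.002 0 0 0; -1 -0.007 -0.004 -0.004 0 0 0; -1 -0.007 -0.004 -0.004 0 0 0; -1 -0.007 -0.004 -0.004 0 0 0; -1 -0.007 -0.004 -0.004 0 0 0; -1 -0.007 -0.004 -0.004 0 0 0; -1 -0.007 -0.004 -0.004 0 0 0; -1 -0.007 -0.004 -0.004 0 0 0; -1 -0.007 -0.004 -0.004 0 0 0; -1 -0.007 -0.004 -0.004 0 0 0",
)

```text
clock: 6.82
eef_pos: [0.5075, -0.1966, 0.2773]
tool_rot: [0.984, 0.071, 0.013, 0.162]
ft_force: [-0.3, 0.4, 0.2]
grip_width: 0.0149
grasp_force: 58.5
```

```bash
python3 goal.py "[.5367,-.4053,.3028]" "1.7117,.3282" 0.102;  python3 - <<'E'
from h import *
o=bot.get_obs();v=np.abs(o["joint_vel"]).max();print(v,o["grasp_force"],o["grip_width"])
if v<.02: print(bot.job_done())
E
```

```text
leaf [ 0.51  -0.218  0.238] org [ 0.511 -0.223  0.198] tcp [ 0.5071 -0.1965  0.2767] quat [0.984 0.069 0.011 0.163]
now [ 0.5075 -0.1966  0.2773] d/0.5 [-0.0008  0.0002 -0.0012] rv/(pi/4) [-0.0017  0.0036 -0.0057]
0.0018871640016696902 58.49497318267822 0.014933287375786471
the job is handed in; nothing more can be done
None
```

I handed the job in with the sandstone slab held still by its plain upper part, its print aimed at the lens from 20 cm by my measurements; no verdict came back.

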